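Park the lock pin and hold the dead-man lever of a magneto test stand at its index

TASK

Run the red magneto on the test stand for its impulse-coupling check: draw the orange-headed lock pin up out of the yellow dead-man lever, park it upright in the side notch of the quadrant plate so that its collar rests on the plate, and let go of it. Then swing the sprung lever by its black handle until its white pointer stands at the red speed index, and keep it there for at least two seconds; finish while still holding the lever at the index, since it springs back when released. Do not shift the red index, and leave the loose parts on the bench where they lie.

Things in the scene. Friction and masses are not known exactly. Their poses are not given: they have to be found in the camera images.
- test_stand: fixed magneto test stand; origin on the lever's vertical pivot axis at bench level. Its 8 mm dark steel quadrant plate (top 110 mm above the bench) spreads from the pivot to -x, rim an arc of 168 mm radius; notch edge at y 120 mm. Base casting 22 mm high. In a row along y, from x 135 mm on, up to 205 mm high: green drive motor, brass coupling, red magneto, spark gap rack
- run_lever (a joint): yellow dead-man lever about the pivot axis, rad: 0 off, grows counter-clockwise from above, stop 1.15. At 0 it points from the pivot to (-0.878, 0.479) in the stand's x, y; the handle then sweeps to -y. A spring drives it to 0: 4 N at the handle at 0, 7 to 10 N at the index. Flat bar 26 mm wide, top 122 mm above the bench; the pin passes through it 60 mm from the pivot and blocks it
- lever_handle: upright black round handle at the end of the lever, 125 mm from the pivot axis; 22 mm diameter, 62 mm tall (top 184 mm above the bench), plain grip 14 to 54 mm above the origin. Origin at the centre of its foot, on the lever's top; it travels with the lever and turns freely about its own axis
- handle_grip (a point): point on the handle's axis at mid grip, 158 mm above the bench
- lever_pointer (a point): tip of the white pointer at the end of the lever, 150 mm from the pivot axis
- speed_index (a joint): angle at which the red speed index is clamped on the quadrant rim, rad, on the same scale as run_lever: the lever is at the index when both are equal. It lies between 0.5 and 0.95 and stays where it is unless pushed hard
- index_mark (a point): the point above the plate, 150 mm from the pivot axis, where the white pointer's tip stands when the lever is at the red index. The index itself is a red clamp block 14 mm wide on the rim, 160 to 180 mm from the pivot axis, top 115 mm above the bench
- lock_pin: loose 60 g steel lock pin with orange knob, upright in the lever. Origin on its axis at the collar's underside, z up the pin. Shank below: 10 mm diameter, 40 mm long, tapered foot; collar 22 mm diameter, 4 mm thick; knob 20 mm diameter from 4 to 32 mm above the origin. At the start the collar lies on the lever (origin 122 mm above the bench), the shank in 12 mm bores of lever and plate
- lock_bore (a point): centre of the lock bore in the plate, at the plate's top face, below the bore of the lever at off
- park_notch (a point): seat of the park notch at the plate's top face, 110 mm above the bench; axes as the stand's. The pin's origin belongs here when parked. The notch is a slot through the plate, 14 mm wide, along y: closed end 7 mm to the -y side of this point, open plate edge 28 mm to the +y side, open below. The pin hangs in it by its collar
- lever_pivot (a point): the lever's pivot axis at the height of the plate's top; its axes are the stand's. The hub on it is 43 mm in diameter and 146 mm high above the bench
- distributor_cap: loose black bakelite distributor cap, 76 mm diameter, 46 mm high, origin at the centre of its underside; leave alone
- impulse_coupling: loose brass impulse coupling, 72 mm diameter, 32 mm high, origin at the centre of its underside; leave alone
- pole_shoe_a: loose curved steel pole shoe, about 60 x 30 x 38 mm, origin at its underside; leave alone
- pole_shoe_b: second pole shoe like the first; leave alone
- parts_tray: loose dented tin parts tray, 170 x 110 x 25 mm, origin at the centre of its underside; leave alone
- screwdriver: loose screwdriver, 200 mm long, lying flat; leave alone

How it is judged:
On the way, in this order (a step that is already met when the one before it is completed fails the run):
1. the lock pin hangs upright in the park notch by its collar, let go, with the lever still off (horizontal distance between lock_pin and park_notch below 0.014 m and z of lock_pin in the frame of park_notch between -0.004 and 0.004 m and angle between lock_pin's own z axis and vertical below 0.2 rad and contact force between the fingers and lock_pin below 0.1 N and value of joint run_lever below 0.1 rad), for 0.3 s.
2. the lever is held with its pointer at the red index for two seconds (horizontal distance between lever_pointer and index_mark below 0.009 m and contact force between any of the fingers, the arm and lever_handle above 2 N), for 2 s.
At the end, for the whole second after the job is handed in: The robot holds the lever by its handle (over 2 N), at rest, pointer within 9 mm (3.5 degrees) of the index mark. The lock pin hangs released and at rest in the park notch: axis within 14 mm of the seat, collar on the plate (within 4 mm), upright within 0.2 rad (all of step 2 and velocity of joint run_lever between -0.1 and 0.1 rad/s and horizontal distance between lock_pin and park_notch below 0.014 m and z of lock_pin in the frame of park_notch between -0.004 and 0.004 m and angle between lock_pin's own z axis and vertical below 0.2 rad and contact force between the fingers and lock_pin below 0.1 N and linear speed of lock_pin below 0.02 m/s); the arm keeps its last pose, push and grip.
It fails at once if the red speed index is shifted by more than 5 mm (distance of index_mark from where it was at the start of the episode above 0.005 m).
It fails at once if a loose part on the bench is shifted by more than 20 mm (distance of any of distributor_cap, impulse_coupling, pole_shoe_a, pole_shoe_b, parts_tray, screwdriver from where it was at the start of the episode above 0.02 m).
It also fails if it takes over 64 s, if anything falls off the work surface, if the arm or the gripper's body presses on something with over 40 N, if the wrist force passes 120 N, or if a joint passes its speed limit or range.

ROBOT

A 7-joint arm with a two-finger parallel gripper is mounted at the origin on the work surface. World frame = base frame: x ahead of the robot, y to its left, z up, the work surface at z = 0. Lengths are in m, angles in rad, forces in N, time in s.
With the tool pointing down it reaches from about 0.35 to 0.9 m from the base axis. Payload 8.1 kg.
Tool frame: the origin (TCP) lies on the centre line of the jaws, within the pads' length; the fingertips stand arm.tips_ahead ahead of it and the grasp point (between the pads) lies 8 mm behind it (arm.tips_ahead is the distance from the TCP to the fingertips, in m); z points along the fingers, y is the direction in which the jaws open and shut (so a half turn about z gives the same grasp; the last joint's range is limited). The gripper opens to 92 mm and grips with 3 to 60 N. Pads are 19 mm wide; open, the fingers measure 130 mm over their backs; the gripper's body (75 mm by 190 mm) begins 47 mm behind the grasp point.
Start: joints at [1.065, 0.434, 0.025, 1.573, -0.012, 1.134, -0.075], TCP at [0.245, -0.575, 0.238] pointing down, gripper open.
Joint ranges: [-2.62, 2.62], [-0.44, 2.09], [-1.27, 1.32], [0.08, 2.57], [-1.32, 4.46], [0.12, 2], [-2.74, 2.74]. Speed limits (rad/s): [2.22, 2.22, 3.01, 3.01, 3.14, 3.14, 3.14].

INTERFACE

Orientations are given as a rotation vector (axis times angle).
In Python, from cell import arm gives the robot as it stands. The module is installed in compiled form; this text tells all that it offers.
- The arm moves only by the tool jog_arm, never from a script. Its argument "moves" is a list of rows, each an object with "twist": the turn, a rotation vector about the tool's x, y, z in units of 10 degrees (1.0 is 10 degrees), a list of three; "xyz": the shift along the tool's x, y, z in units of 60 mm (1.0 is 60 mm), a list of three; "grip": the closure, from -1 (fully open) to 1 (shut). A call has 1 to 5 rows; each row is the pose to reach, as a shift and turn from the pose commanded when the call began, along the tool's axes at that moment; what a row does not reach only later rows make up. A row lasts 1/8 s, in which the tool goes at most 62.5 mm and 10.7 degrees, less where a joint would pass 70% of its speed; a pose out of reach is approached as far as the arm can. A call with a gripper value outside its range is refused whole. The fingers move at their own pace and stop on an object; "force" is the grip in N (left out, the last holds). Time passes only in rows, so rows that repeat a pose let the fingers close. It gives the time, the measured TCP pose, the force and the opening at its end, in the units of the state.
- arm.observe(): the state, without advancing time (a new reading comes with each control period).
- arm.get_image(name): name is "side" or "top" or "wrist"; returns the picture (400x640x3 uint8, blue, green, red); there is no depth.
- arm.camera_params(name): a dict with "mtx" (3x3 intrinsics, pixels), "T" (4x4, takes a point from camera to world coordinates); the wrist camera has in their place "T_tool_cam" (4x4, takes a point from camera to tool coordinates, whose origin is the TCP and whose axes are the flange's). Camera axes: x right, y down, z forward; pixel columns grow to the right and rows downward; lengths in m; the calibration is good to about 2 mm. A picture is of the moment at which its call begins: read the wrist's pose just before it. camera_params takes no time and is no camera call.
- arm.sign_off(): hands the job in, once; it reports no verdict.
The state is a dict: "clock": time; "joints": joint angles; "dq": joint speeds; "joint_efforts": joint torques, N m; "position": TCP position; "ee_rot": TCP orientation; "force": force on the tool from outside, world axes, zero at the start; "ft_torque": the same for the moment, N m; "width": opening from 0.0 (shut) to 1.0 (fully open).
Only numpy, scipy, OpenCV 4.12 (cv2) and the standard library are available. Lean on these libraries where they do the work, as an engineer would, in place of code of your own. Each camera call takes 0.05 s, during which the arm holds its last target. There are 200 camera calls.

## Working session

There is one attempt and no reset: what is moved stays moved. The work goes in short steps, Python scripts to look and compute and a tool call to move; the robot and the scene stay as the last step left them, time stands still between calls to the robot, and variables do not carry over. Pictures are saved under pics/ and viewed, about 8 in all and at most 12, crops included, and the job is handed in when it is done.

Besides the shell and the picture viewer there is one more tool, called after "Call:" by a JSON object that holds its "name" and its "arguments". jog_arm: Moves the arm, as the interface text tells. Its arguments: {"type":"object","properties":{"moves":{"type":"array","items":{"type":"object","properties":{"twist":{"type":"array","items":{"type":"number"}},"xyz":{"type":"array","items":{"type":"number"}},"grip":{"type":"number"}}}},"force":{"type":"number"}},"required":["moves"]}

```bash
mkdir -p pics; python3 - <<'E'
from cell import arm
import cv2, numpy as np
print(arm.observe(), arm.tips_ahead)
for n in("top","side"):
    cv2.imwrite(f"pics/{n}0.png",arm.get_image(n)); print(n,arm.camera_params(n))
print(arm.camera_params("wrist"))
E
```

```text
{'clock': 0.0, 'joints': array([ 1.06543836,  0.43523901,  0.02497204,  1.57411916, -0.01159722,
        1.13404248, -0.07509096]), 'dq': array([-0.00027059,  0.00051285,  0.00107262,  0.00076339,  0.00025342,
       -0.00097696, -0.00100049]), 'joint_efforts': array([-1.06151205e-03, -6.67854524e+01,  9.84310247e-01, -3.14449811e+01,
       -6.06885902e-02,  4.30893211e-02,  1.37291195e-04]), 'position': array([ 0.24471394, -0.57453068,  0.23692649]), 'ee_rot': array([-3.07656482e+00, -6.27974150e-01,  7.54234779e-04]), 'force': array([ 0.07973642, -0.38660158, -0.4152515 ]), 'ft_torque': array([-0.02589468,  0.00030722, -0.02075163]), 'width': 0.9983302514880419} 0.011
top {'mtx': array([[422.07372579,   0.        , 315.80453385],
       [  0.        , 422.07372579, 203.50333977],
       [  0.        ,   0.        ,   1.        ]]), 'T': array([[-0.00846389, -0.99720926,  0.07417578,  0.46502775],
       [-0.99986223,  0.00738049, -0.01486784,  0.05639763],
       [ 0.0142789 , -0.0742914 , -0.99713434,  1.2096205 ],
       [ 0.        ,  0.        ,  0.        ,  1.        ]])}
si
[... 235 characters left out ...]
    [-0.07392595, -0.60883402,  0.78984561, -0.88844506],
       [-0.003885  , -0.79183094, -0.61072798,  0.82587846],
       [ 0.        ,  0.        ,  0.        ,  1.        ]])}
{'mtx': array([[343.03156201,   0.        , 324.84062071],
       [  0.        , 343.03156201, 201.6842954 ],
       [  0.        ,   0.        ,   1.        ]]), 'T_tool_cam': array([[ 8.41007147e-06, -9.69407138e-01, -2.45458347e-01,
         6.69113150e-02],
       [ 9.99999963e-01,  7.48129093e-05, -2.61201536e-04,
         4.91794368e-04],
       [ 2.71574086e-04, -2.45458336e-01,  9.69407103e-01,
        -1.47037954e-01],
       [ 0.00000000e+00,  0.00000000e+00,  0.00000000e+00,
         1.00000000e+00]])}
```

View pics/top0.png

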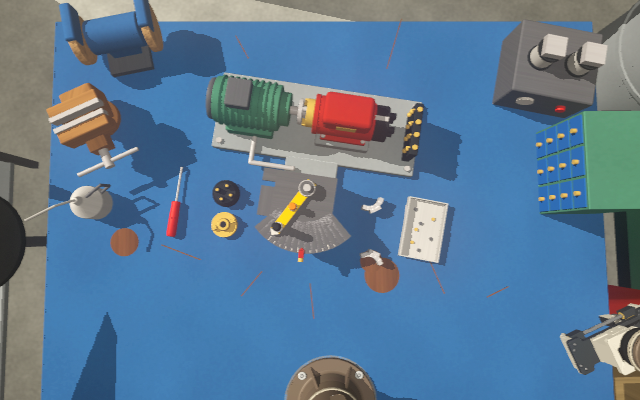

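View pics/side0.png

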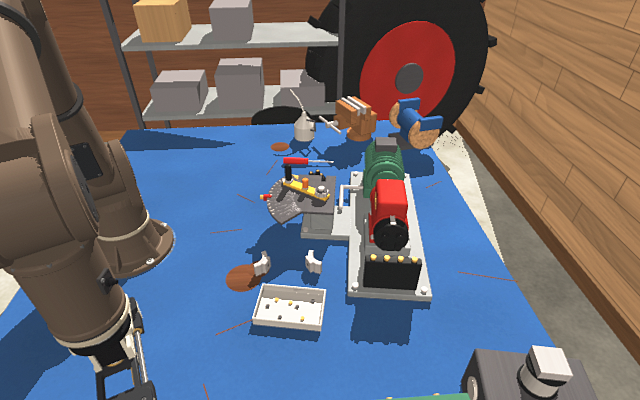

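```bash
cat > h.py <<'E'
from cell import arm
import cv2, numpy as np
from scipy.spatial.transform import Rotation as R
def cam(n,st=None):
    p=arm.camera_params(n)
    if n=="wrist":
        st=st or arm.observe(); T=np.eye(4); T[:3,:3]=R.from_rotvec(st["ee_rot"]).as_matrix(); T[:3,3]=st["position"]
        return p["mtx"],T@p["T_tool_cam"]
    return p["mtx"],p["T"]
def ray(K,T,uv,z):
    d=T[:3,:3]@np.linalg.solve(K,[*uv,1]); return T[:3,3]+d*(z-T[2,3])/d[2]
def proj(K,T,P):
    c=np.linalg.inv(T)@[*P,1]; c=K@c[:3]; return c[:2]/c[2]
def blobs(im,lo,hi,amin=8):
    m=cv2.inRange(cv2.cvtColor(im,cv2.COLOR_BGR2HSV),lo,hi)
    n,_,s,c=cv2.connectedComponentsWithStats(m)
    return [(c[i].round(1),s[i].tolist()) for i in range(1,n) if s[i,4]>=amin]
E
python3 - <<'E'
from h import *
im=cv2.imread("pics/top0.png"); c=im[150:270,220:380]; cv2.imwrite("pics/topc.png",cv2.resize(c,None,fx=5,fy=5,interpolation=cv2.INTER_CUBIC))
K,T=cam("top")
for uv,z,n in [((307,187),.146,"pivot"),((276,229),.17,"handle"),((293,207),.15,"pin"),((300,253),.115,"idx")]: print(n,ray(K,T,uv,z))
E
```

```text
pivot [0.58624595 0.06249457 0.146     ]
handle [0.48030069 0.13918848 0.17      ]
pin [0.53546074 0.09801282 0.15      ]
idx [0.41885553 0.08189009 0.115     ]
```

View pics/topc.png

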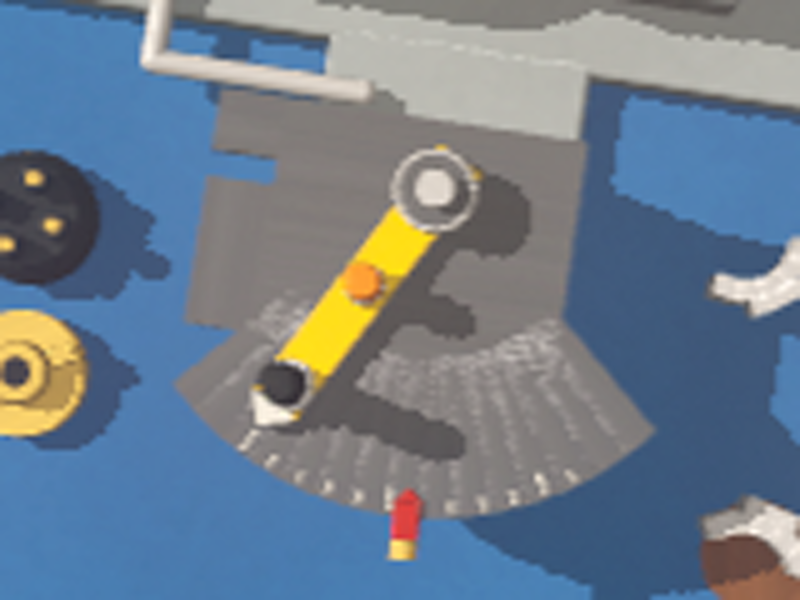

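```bash
cat >> h.py <<'E'
def yawR(deg):  # tool down, tool x at world angle deg
    a=np.radians(deg); x=np.array([np.cos(a),np.sin(a),0]); z=np.array([0,0,-1.]); return np.c_[x,np.cross(z,x),z]
def go(P,deg=None):
    s=arm.observe(); R0=R.from_rotvec(s["ee_rot"]).as_matrix()
    print("xyz",(R0.T@(np.array(P)-s["position"])/.06).round(3), "twist",None if deg is None else (R.from_matrix(R0.T@yawR(deg)).as_rotvec(True)/10).round(2),"clk",round(s["clock"],2))
E
python3 - <<'E'
from h import *
im=cv2.imread("pics/top0.png"); K,T=cam("top")
print("orange",blobs(im[150:270,220:380],(5,150,150),(16,255,255)))
print("red",blobs(im[230:270,280:330],(0,150,120),(4,255,255)))
P=lambda u,v,z:ray(K,T,(220+u/5,150+v/5),z)[:2]
piv=P(434,188,.146); h=P(283,383,.184); e1=P(212,150,.11); e2=P(187,320,.11)
ang=lambda d:np.degrees(np.arctan2(d[1],d[0]))
print("piv",piv,"lever ang",ang(h-piv),np.linalg.norm(h-piv),"edge",ang(e2-e1))
n=P(275,168,.11); i=P(405,520,.115); print("notchend",n,"idx",i,ang(i-piv),np.linalg.norm(i-piv))
si=cv2.imread("pics/side0.png")[145:235,245:375]; cv2.imwrite("pics/sidec.png",cv2.resize(si,None,fx=6,fy=6,interpolation=cv2.INTER_CUBIC))
go((.545,.11,.33),-8)
E
```

```text
orange [(array([72.7, 56.1]), [70, 53, 6, 7, 31])]
red [(array([20.7, 22.7]), [19, 18, 5, 10, 39])]
piv [0.58472065 0.06301174] lever ang 143.3242208251373 0.12322548690871435 edge 171.74925231077228
notchend [0.59987449 0.14640757] idx [0.41627081 0.07932924] 174.46710369860574 0.16923831926168315
xyz [ 9.075 -8.538 -1.539] twist [-0.01  0.    3.11] clk 0.1
```

View pics/sidec.png

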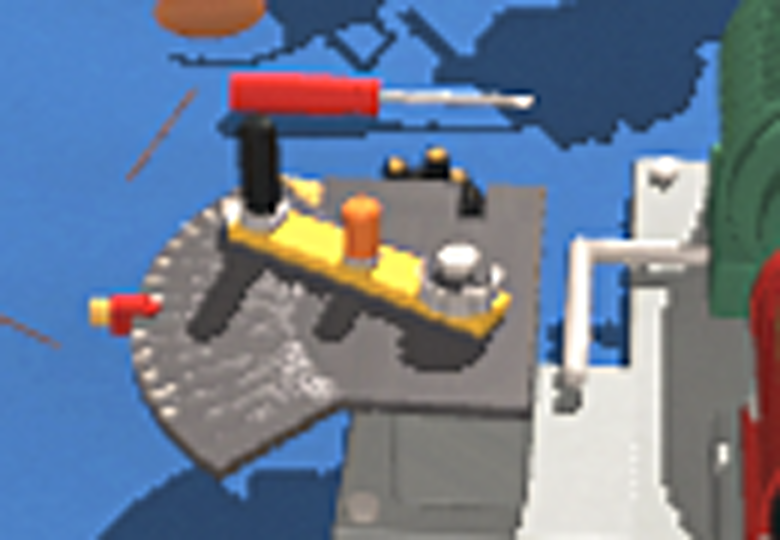

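```bash
python3 - <<'E'
from h import *
K,T=cam("top");K2,T2=cam("side")
def tri(a,b):
    P=[k@np.linalg.inv(t)[:3] for k,t in((K,T),(K2,T2))]
    x=cv2.triangulatePoints(P[0],P[1],np.array(a,float),np.array(b,float)).ravel(); return (x[:3]/x[3]).round(3)
t=lambda u,v:(220+u/5,150+v/5)
s=lambda u,v:(245+u/6,145+v/6)
print("corner",tri(t(150,64),s(577,243)),"end",tri(t(370,90),s(572,380)))
print("knobtop",tri(t(362,280),s(362,203)),"handletop",tri(t(283,383),s(260,122)),"red",tri((300.7,252.7),s(140,308)))
E
```

```text
corner [0.669 0.223 0.034] end [0.653 0.099 0.03 ]
knobtop [0.538 0.099 0.153] handletop [0.487 0.137 0.181] red [0.421 0.08  0.107]
```

Call:
{"name": "jog_arm", "arguments": {"moves": [{"xyz": [0, 0, -1.5], "twist": [0, 0, 0.6], "grip": -1}, {"xyz": [2, -2, -1.5], "twist": [0, 0, 1.2], "grip": -1}, {"xyz": [2.5, -2.5, -1.5], "twist": [0, 0, 1.8], "grip": -1}, {"xyz": [3, -3, -1.5], "twist": [0, 0, 2.5], "grip": -1}, {"xyz": [4, -4, -1.5], "twist": [0, 0, 3.1], "grip": -1}]}}

```text
clock: 0.72
position: [0.3382, -0.3424, 0.3247]
ee_rot: [3.134, -0.223, 0.0]
force: [1.9, -0.8, 0.6]
width: 1.0
```

```bash
python3 -c "
from h import *
go((.545,.11,.33),-8)"
```

```text
xyz [ 2.344 -7.952 -0.09 ] twist [ 0.   -0.   -0.01] clk 0.72
```

Call:
{"name": "jog_arm", "arguments": {"moves": [{"xyz": [2.3, -7.9, 0], "grip": -0.1}, {"xyz": [2.3, -7.9, 0], "grip": -0.1}, {"xyz": [2.3, -7.9, 0], "grip": -0.1}, {"xyz": [2.3, -7.9, 0], "grip": -0.1}, {"xyz": [2.3, -7.9, 0], "grip": -0.1}]}}

```text
invalid input at $.moves[0]: expected keys twist, xyz, grip
```

Call:
{"name": "jog_arm", "arguments": {"moves": [{"xyz": [0.6, -3, 0], "grip": -0.1}, {"xyz": [0.6, -3, 0], "grip": -0.1}, {"xyz": [0.6, -3, 0], "grip": -0.1}, {"xyz": [0.6, -3, 0], "grip": -0.1}]}}

```text
invalid input at $.moves[0]: expected keys twist, xyz, grip
```

```bash
python3 -c "
from h import *
s=arm.observe();print(s['position'],s['ee_rot'],s['width'],s['joints'])
im=arm.get_image('wrist');cv2.imwrite('pics/w1.png',im)
K,T=cam('wrist',s); np.savez('w1.npz',K=K,T=T)
for n,lo,hi in (('orange',(5,150,150),(16,255,255)),('red',(0,150,120),(4,255,255))): 
  for c,st in blobs(im,lo,hi,60): print(n,c,st,ray(K,T,c,.15 if n=='orange' else .115))
go((.538,.099,.25),-8)"
```

```text
[ 0.33823308 -0.34240996  0.32466647] [ 3.13350602e+00 -2.22842984e-01  3.64833095e-04] 1.0002743905937708 [ 6.81280149e-01  1.33759052e-01 -9.43642184e-04  1.77210931e+00
  1.42488927e-04  1.23543503e+00 -1.03249156e+00]
orange [156.1 179.3] [152, 170, 10, 24, 100] [ 0.36840351 -0.18412407  0.15      ]
xyz [ 2.212 -7.605  1.282] twist [-0.02 -0.01 -0.01] clk 0.78
```

View pics/w1.png

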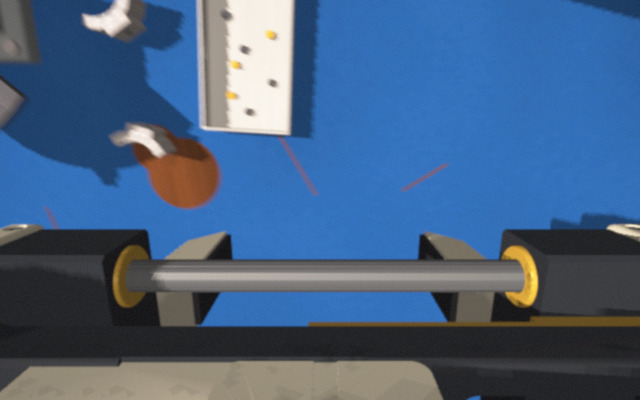

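Call:
{"name": "jog_arm", "arguments": {"moves": [{"xyz": [2.3, -7.9, 0], "twist": [0, 0, 0], "grip": -0.1}, {"xyz": [2.3, -7.9, 0], "twist": [0, 0, 0], "grip": -0.1}, {"xyz": [2.3, -7.9, 0], "twist": [0, 0, 0], "grip": -0.1}, {"xyz": [2.3, -7.9, 0], "twist": [0, 0, 0], "grip": -0.1}, {"xyz": [2.3, -7.9, 0], "twist": [0, 0, 0], "grip": -0.1}]}}

```text
clock: 1.4
position: [0.4661, -0.0577, 0.3245]
ee_rot: [3.134, -0.217, 0.0]
force: [1.4, -1.1, 0.0]
width: 0.557
```

```bash
python3 -c "
from h import *
go((.545,.11,.31),-8)"
```

```text
xyz [ 0.917 -2.95   0.241] twist [ 0.   -0.    0.01] clk 1.4
```

Call:
{"name": "jog_arm", "arguments": {"moves": [{"xyz": [0.9, -2.9, 0.2], "twist": [0, 0, 0], "grip": -0.1}, {"xyz": [0.9, -2.9, 0.2], "twist": [0, 0, 0], "grip": -0.1}, {"xyz": [0.9, -2.9, 0.2], "twist": [0, 0, 0], "grip": -0.1}, {"xyz": [0.9, -2.9, 0.2], "twist": [0, 0, 0], "grip": -0.1}, {"xyz": [0.9, -2.9, 0.2], "twist": [0, 0, 0], "grip": -0.1}]}}

```text
clock: 2.02
position: [0.543, 0.105, 0.3119]
ee_rot: [3.133, -0.216, -0.002]
force: [0.6, -0.1, 0.1]
width: 0.548
```

```bash
python3 -c "
from h import *
s=arm.observe();print(s['position'],s['ee_rot'],s['width'],s['dq'].round(3))
im=arm.get_image('wrist');cv2.imwrite('pics/w2.png',im)
K,T=cam('wrist',s); np.savez('w.npz',K=K,T=T)
for n,lo,hi in (('orange',(5,150,150),(16,255,255)),('red',(0,150,120),(4,255,255))): 
  for c,st in blobs(im,lo,hi,60): print(n,c,st,ray(K,T,c,.15 if n=='orange' else .115))
go((.538,.099,.25),-8)"
```

```text
[0.54302178 0.10499611 0.3119091 ] [ 3.13325860e+00 -2.16411912e-01 -1.96629398e-03] 0.5478391554684178 [ 0.023 -0.017  0.013  0.01  -0.001 -0.    -0.002]
orange [336.1 185.9] [324, 179, 21, 23, 124] [0.54505426 0.09445115 0.15      ]
red [ 82.9 215.7] [70, 185, 27, 66, 1131] [0.54262841 0.36051953 0.115     ]
xyz [-0.07   0.097  1.037] twist [0.01 0.   0.  ] clk 2.08
```

View pics/w2.png

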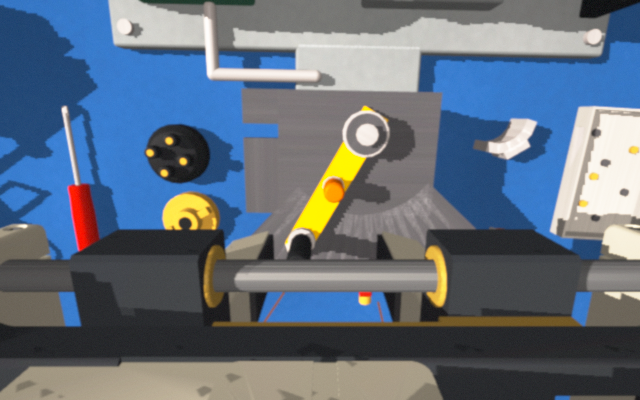

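```bash
python3 -c "
from h import *
d=np.load('w.npz');K,T=d['K'],d['T']
for uv,z,n in [((334,189),.15,'knob'),((368,133),.146,'hub'),((278,130),.11,'notch end'),((243,130),.11,'notch mouth'),((243,95),.11,'e1'),((243,211),.11,'e2'),((295,73),.02,'')]: print(n,ray(K,T,uv,z).round(4))
im=cv2.imread('pics/w2.png'); 
c=im[85:225,230:400]; cv2.imwrite('pics/w2c.png',cv2.resize(c,None,fx=4,fy=4,interpolation=cv2.INTER_CUBIC))
h=cv2.cvtColor(im,cv2.COLOR_BGR2HSV)
for u in (250,260,268): print(u,[(v,h[v,u].tolist()) for v in range(118,144)if h[v,u,1]>120][::20],[v for v in range(112,150) if h[v,u,1]>120])
print([u for u in range(236,300) if h[130,u,1]>120])
ys,xs=np.where(cv2.inRange(h[160:215,300:370],(5,150,100),(19,255,255))); print(xs.min()+300,xs.max()+300,ys.min()+160,ys.max()+160)
"
```

```text
knob [0.5424 0.0967 0.15  ]
hub [0.5882 0.0599 0.146 ]
notch end [0.601  0.1442 0.11  ]
notch mouth [0.6058 0.1788 0.11  ]
e1 [0.6385 0.1723 0.11  ]
e2 [0.5234 0.1952 0.11  ]
 [0.6623 0.1249 0.02  ]
250 [(124, [107, 167, 202])] [124, 125, 126, 127, 128, 129, 130, 131, 132, 133, 134, 135, 136]
260 [(124, [107, 160, 196])] [124, 125, 126, 127, 128, 129, 130, 131, 132, 133, 134, 135, 136]
268 [(124, [107, 150, 190])] [124, 125, 126, 127, 128, 129, 130, 131, 132, 133, 134, 135, 136, 137]
[236, 237, 238, 239, 240, 241, 242, 243, 244, 245, 246, 247, 248, 249, 250, 251, 252, 253, 254, 255, 256, 257, 258, 259, 260, 261, 262, 263, 264, 265, 266, 267, 268, 269, 270, 271, 272, 273, 274, 275, 276, 277]
301 364 161 214
```

View pics/w2c.png

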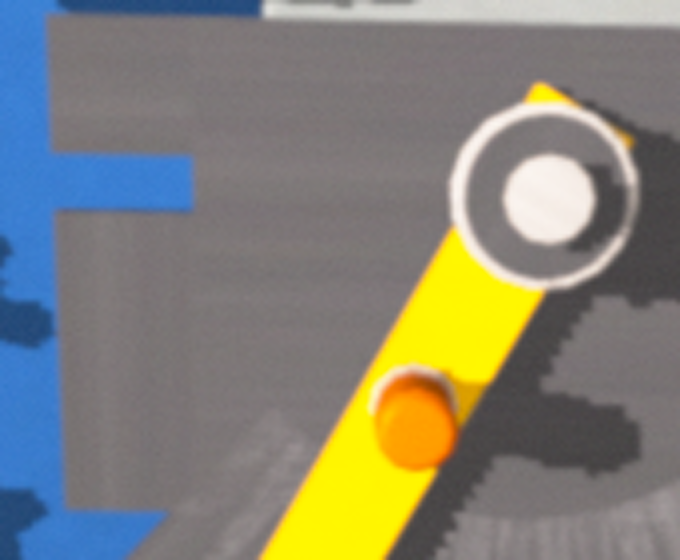

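```bash
python3 -c "
from h import *
d=np.load('w.npz');K,T=d['K'],d['T']
k=ray(K,T,(334,192.5),.154); e=ray(K,T,(277.8,130.5),.11); m=ray(K,T,(243.3,130.8),.11);e1=ray(K,T,(242,88.7),.11);e2=ray(K,T,(247,212),.11);p=ray(K,T,(230+549/4,85+198/4),.146)
ang=lambda d:np.degrees(np.arctan2(d[1],d[0])).round(2)
print(k,e,m,p,'slot',ang(m-e),'edge',ang(e2-e1),'lever',ang(k-p),np.hypot(*(k-p)[:2]),np.hypot(*(m-e)[:2]))
go((k[0],k[1],.21),-8);go((k[0],k[1],.1425),-8)"
```

```text
[0.54007249 0.09715969 0.154     ] [0.60053797 0.14452073 0.11      ] [0.60497769 0.17863868 0.11      ] [0.58698461 0.06068653 0.146     ] slot 82.59 edge 171.12 lever 142.14 0.059422539378604304 0.03440559818511021
xyz [-0.031  0.122  1.704] twist [0.01 0.   0.  ] clk 2.08
xyz [-0.031  0.121  2.829] twist [0.01 0.   0.  ] clk 2.08
```

Call:
{"name": "jog_arm", "arguments": {"moves": [{"xyz": [-0.03, 0.12, 0.8], "twist": [0, 0, 0], "grip": -0.1}, {"xyz": [-0.03, 0.12, 1.7], "twist": [0, 0, 0], "grip": -0.1}, {"xyz": [-0.03, 0.12, 2.3], "twist": [0, 0, 0], "grip": -0.1}, {"xyz": [-0.03, 0.12, 2.8], "twist": [0, 0, 0], "grip": -0.1}, {"xyz": [-0.03, 0.12, 2.8], "twist": [0, 0, 0], "grip": -0.1}]}}

```text
clock: 2.7
position: [0.5389, 0.0965, 0.143]
ee_rot: [3.132, -0.22, -0.006]
force: [0.4, 0.5, -0.2]
width: 0.549
```

```bash
python3 -c "
from h import *
s=arm.observe();print(s['position'],s['ee_rot'],s['force'])
go((.5401,.0972,.1425),-8)"
```

```text
[0.53889435 0.09648008 0.14301585] [ 3.1318822  -0.22035163 -0.00593093] [ 0.39092311  0.54027825 -0.23057334]
xyz [ 0.018 -0.015  0.008] twist [ 0.01  0.02 -0.  ] clk 2.7
```

Close on the knob.

Call:
{"name": "jog_arm", "arguments": {"moves": [{"xyz": [0, 0, 0], "twist": [0, 0, 0], "grip": 1}, {"xyz": [0, 0, 0], "twist": [0, 0, 0], "grip": 1}, {"xyz": [0, 0, 0], "twist": [0, 0, 0], "grip": 1}, {"xyz": [0, 0, 0], "twist": [0, 0, 0], "grip": 1}, {"xyz": [0, 0, 0], "twist": [0, 0, 0], "grip": 1}], "force": 15}}

```text
clock: 3.32
position: [0.5408, 0.0985, 0.1452]
ee_rot: [3.134, -0.217, 0.002]
force: [-1.5, -1.4, 6.8]
width: 0.206
```

Call:
{"name": "jog_arm", "arguments": {"moves": [{"xyz": [0, 0, -0.2], "twist": [0, 0, 0], "grip": 1}, {"xyz": [0, 0, -0.4], "twist": [0, 0, 0], "grip": 1}, {"xyz": [0, 0, -0.6], "twist": [0, 0, 0], "grip": 1}, {"xyz": [0, 0, -0.9], "twist": [0, 0, 0], "grip": 1}, {"xyz": [0, 0, -1.2], "twist": [0, 0, 0], "grip": 1}]}}

```text
clock: 3.95
position: [0.5404, 0.099, 0.2178]
ee_rot: [-3.134, 0.217, -0.001]
force: [0.2, -0.4, -0.9]
width: 0.209
```

```bash
python3 -c "
from h import *
s=arm.observe();print(s['position'],s['ee_rot'],s['force'],s['width']*92)
im=arm.get_image('wrist');cv2.imwrite('pics/w3.png',im);
K,T=cam('wrist',s); np.savez('w3.npz',K=K,T=T)
"
```

```text
[0.54038463 0.09897959 0.2177904 ] [-3.13372818e+00  2.16714469e-01 -5.79791179e-04] [ 0.16959206 -0.37829239 -0.92211416] 19.2153318311016
```

View pics/w3.png

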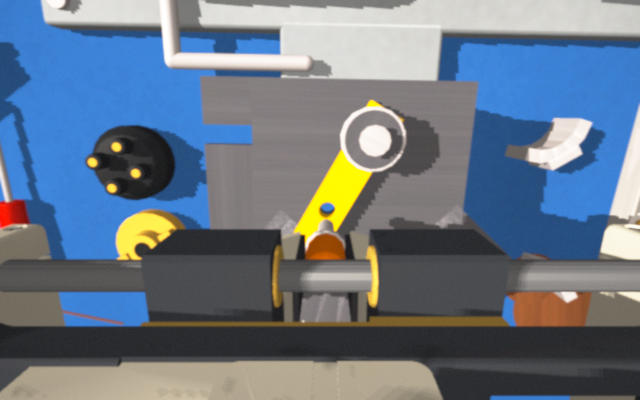

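```bash
python3 -c "
from h import *
d=np.load('w3.npz');K,T=d['K'],d['T']
im=cv2.imread('pics/w3.png');h=cv2.cvtColor(im,cv2.COLOR_BGR2HSV)
m=cv2.inRange(h[200:219,315:338],(95,60,20),(125,255,255)); ys,xs=np.where(m); b=(xs.mean()+315,ys.mean()+200); print('bore',b,len(xs),ray(K,T,b,.118))
blue=lambda v,u:95<h[v,u,0]<125 and h[v,u,1]>110
print([v for v in range(110,160) if blue(v,235)],[v for v in range(110,160) if blue(v,215)],[u for u in range(195,270) if blue(133,u)][-1])
for z in (.155,.16): print('foot pred',proj(K,T,[*ray(K,T,b,.118)[:2],z]))
print(T[:3,3])
s=h[205:250,312:340]; cv2.imwrite('pics/foot.png',cv2.resize(im[195:265,290:360],None,fx=8,fy=8,interpolation=cv2.INTER_CUBIC))
"
```

```text
bore (np.float64(327.11578947368423), np.float64(207.4)) 95 [0.54028304 0.09760553 0.118     ]
[125, 126, 127, 128, 129, 130, 131, 132, 133, 134, 135, 136, 137, 138, 139, 140, 141, 142, 143] [125, 126, 127, 128, 129, 130, 131, 132, 133, 134, 135, 136, 137, 138, 139, 140, 141, 142, 143] 251
foot pred [327.41974693 222.50054974]
foot pred [327.46860112 224.92761708]
[0.60672288 0.08979441 0.36484646]
```

View pics/foot.png

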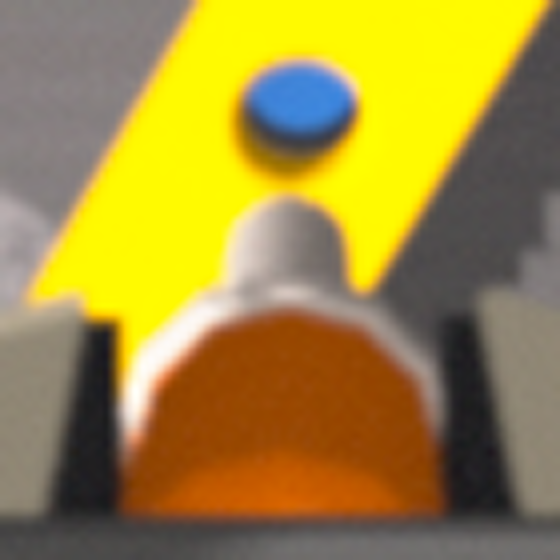

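```bash
python3 -c "
from h import *
d=np.load('w3.npz');K,T=d['K'],d['T']
b=ray(K,T,(327.4,209.4),.122); e=ray(K,T,(251.6,134.0),.11); m=ray(K,T,(204,134),.11)
a=np.radians(81.7); seat=e+.010*np.array([np.cos(a),np.sin(a),0])  # 3mm to mouth of seat
print(b,e,m,seat,seat-b)
s=arm.observe(); P=s['position']+seat-b; P[2]=s['position'][2]; print(P); go(P,-8.3)"
```

```text
[0.53982349 0.0974792  0.122     ] [0.60069774 0.14491687 0.11      ] [0.60548101 0.1793521  0.11      ] [0.6021413  0.15481213 0.11      ] [ 0.06231781  0.05733293 -0.012     ]
[0.60381154 0.15680816 0.22018607]
xyz [ 0.897 -1.089  0.005] twist [-0.01 -0.02  0.04] clk 4.0
```

Call:
{"name": "jog_arm", "arguments": {"moves": [{"xyz": [0.3, -0.4, 0], "twist": [0, 0, 0], "grip": 1}, {"xyz": [0.6, -0.8, 0], "twist": [0, 0, 0], "grip": 1}, {"xyz": [0.88, -1.09, 0], "twist": [0, 0, 0], "grip": 1}, {"xyz": [0.88, -1.09, 0], "twist": [0, 0, 0], "grip": 1}, {"xyz": [0.88, -1.09, 0], "twist": [0, 0, 0], "grip": 1}]}}

```text
clock: 4.62
position: [0.6012, 0.1558, 0.2164]
ee_rot: [3.134, -0.217, -0.001]
force: [-0.4, -0.1, -0.5]
width: 0.21
```

Call:
{"name": "jog_arm", "arguments": {"moves": [{"xyz": [0, 0, 0.3], "twist": [0, 0, 0], "grip": 1}, {"xyz": [0, 0, 0.5], "twist": [0, 0, 0], "grip": 1}, {"xyz": [0, 0, 0.5], "twist": [0, 0, 0], "grip": 1}, {"xyz": [0, 0, 0.5], "twist": [0, 0, 0], "grip": 1}]}}

```text
clock: 5.12
position: [0.6017, 0.1561, 0.1866]
ee_rot: [3.134, -0.217, -0.0]
force: [1.3, -0.5, 0.3]
width: 0.209
```

```bash
python3 -c "
from h import *
s=arm.observe();print(s['position'],s['ee_rot'],s['force'],s['width']*92)
im=arm.get_image('wrist');cv2.imwrite('pics/w4.png',cv2.resize(im[140:290,230:430],None,fx=4,fy=4,interpolation=cv2.INTER_CUBIC))
K,T=cam('wrist',s); np.savez('w4.npz',K=K,T=T)
print(T[:3,3]);go((.6027,.1563,.19),-8.3)
"
```

```text
[0.60171826 0.15613895 0.18655798] [ 3.13404537e+00 -2.17231443e-01 -8.45081443e-05] [ 1.26420052 -0.475533    0.2965908 ] 19.22763060753492
[0.66811966 0.14698864 0.33359118]
xyz [ 0.013 -0.002 -0.053] twist [-0.   -0.    0.04] clk 5.17
```

View pics/w4.png

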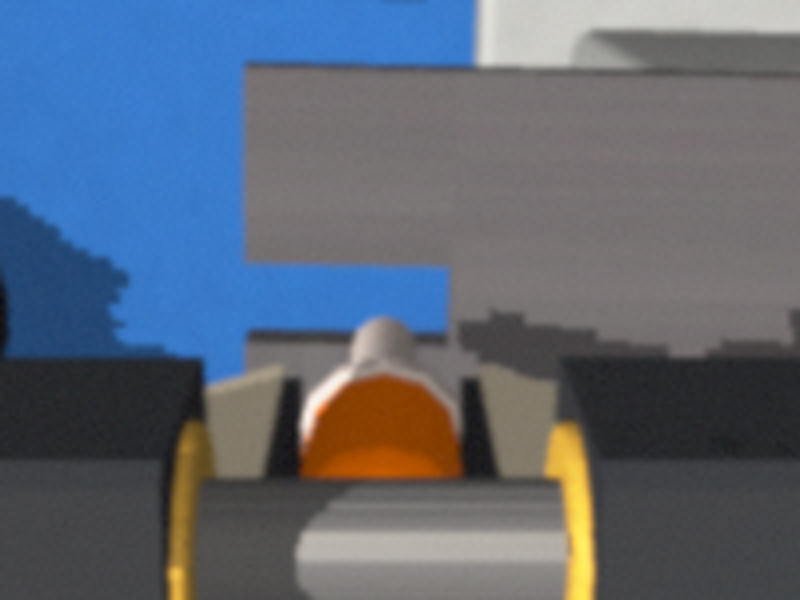

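```bash
python3 -c "
from h import *
d=np.load('w4.npz');K,T=d['K'],d['T']
print('slot edges',ray(K,T,(320,206),.11),ray(K,T,(320,226.25),.11),'end',ray(K,T,(341.8,216),.11))
for v in (221.5,222.5,223.5): print('foot',ray(K,T,(325.75,v),.1245))
"
```

```text
slot edges [0.60946461 0.15862027 0.11      ] [0.59525519 0.16064975 0.11      ] end [0.60046063 0.14494051 0.11      ]
foot [0.60262825 0.15567889 0.1245    ]
foot [0.60196592 0.1557707  0.1245    ]
foot [0.6013026  0.15586265 0.1245    ]
```

Call:
{"name": "jog_arm", "arguments": {"moves": [{"xyz": [0, 0.02, 0.2], "twist": [0, 0, 0], "grip": 1}, {"xyz": [0, 0.02, 0.4], "twist": [0, 0, 0], "grip": 1}, {"xyz": [0, 0.02, 0.6], "twist": [0, 0, 0], "grip": 1}, {"xyz": [0, 0.02, 0.8], "twist": [0, 0, 0], "grip": 1}, {"xyz": [0, 0.02, 0.84], "twist": [0, 0, 0], "grip": 1}]}}

```text
clock: 5.8
position: [0.6011, 0.1548, 0.1349]
ee_rot: [3.133, -0.217, -0.002]
force: [0.5, 0.1, -0.7]
width: 0.21
```

Call:
{"name": "jog_arm", "arguments": {"moves": [{"xyz": [0, 0, 0.02], "twist": [0, 0, 0], "grip": 1}, {"xyz": [0, 0, 0.03], "twist": [0, 0, 0], "grip": 1}, {"xyz": [0, 0, 0.03], "twist": [0, 0, 0], "grip": 1}]}}

```text
clock: 6.18
position: [0.6017, 0.1551, 0.1346]
ee_rot: [-3.134, 0.217, -0.001]
force: [-0.1, -0.1, -1.5]
width: 0.208
```

Call:
{"name": "jog_arm", "arguments": {"moves": [{"xyz": [0, 0, 0], "twist": [0, 0, 0], "grip": 0.3}, {"xyz": [0, 0, 0], "twist": [0, 0, 0], "grip": 0.1}, {"xyz": [0, 0, 0], "twist": [0, 0, 0], "grip": -0.1}, {"xyz": [0, 0, 0], "twist": [0, 0, 0], "grip": -0.1}, {"xyz": [0, 0, 0], "twist": [0, 0, 0], "grip": -0.1}]}}

```text
clock: 6.8
position: [0.6016, 0.155, 0.1343]
ee_rot: [3.134, -0.217, 0.0]
force: [-0.6, 0.1, -0.4]
width: 0.548
```

Call:
{"name": "jog_arm", "arguments": {"moves": [{"xyz": [0, 0, -0.3], "twist": [0, 0, 0], "grip": -0.1}, {"xyz": [0, 0, -0.7], "twist": [0, 0, 0], "grip": -0.1}, {"xyz": [0, 0, -1.3], "twist": [0, 0, 0], "grip": -0.1}, {"xyz": [0, 0, -2], "twist": [0, 0, 0], "grip": -0.1}, {"xyz": [0, 0, -2], "twist": [0, 0, 0], "grip": -0.1}]}}

```text
clock: 7.42
position: [0.6034, 0.1561, 0.2595]
ee_rot: [-3.131, 0.217, -0.011]
force: [0.3, 1.0, -1.0]
width: 0.547
```

```bash
python3 -c "
from h import *
s=arm.observe();print(s['position'],s['ee_rot'],s['force'],s['width']*92)
im=arm.get_image('wrist');K,T=cam('wrist',s); np.savez('w5.npz',K=K,T=T);cv2.imwrite('pics/w5.png',im)
a=im[140:290,230:430]; b=arm.get_image('top'); cv2.imwrite('pics/top5.png',b); b=b[150:270,220:380]; b=cv2.resize(b,(640,480),interpolation=2)[:, :400]; a=cv2.resize(a,None,fx=2,fy=2)
cv2.imwrite('pics/m5.png',np.hstack([b,cv2.copyMakeBorder(a,0,180,0,0,0)]))
print('pin top pred',proj(K,T,[.6015,.153,.142]))
"
```

```text
[0.60342819 0.15605114 0.25953273] [-3.13105275  0.21696371 -0.01142287] [ 0.25869636  1.04636587 -0.9519352 ] 50.30587376822417
pin top pred [329.85129185 204.45273979]
```

View pics/m5.png

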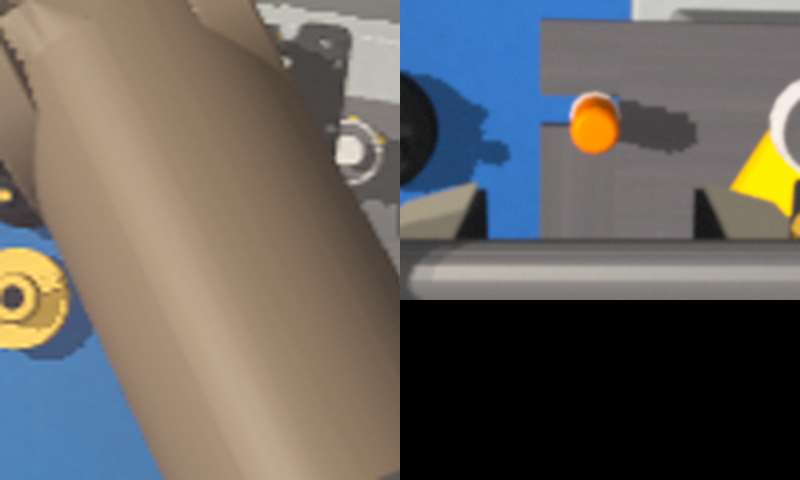

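```bash
python3 -c "
from h import *
ang=lambda d:np.degrees(np.arctan2(d[1],d[0])).round(2)
d=np.load('w.npz');K,T=d['K'],d['T']
im=cv2.imread('pics/w2.png')[285:320,345:385]
R1=blobs(im,(0,150,100),(6,255,255),4);Y=blobs(im,(15,120,120),(32,255,255),4);print(R1,Y)
p=ray(K,T,(367.2,134.5),.146)
for c,_ in R1+Y:
  q=ray(K,T,c+[345,285],.113);print(q,ang(q-p),np.hypot(*(q-p)[:2]))
h=p+.125*np.array([np.cos(np.radians(142.9)),np.sin(np.radians(142.9)),0]);print('handle',h,p)
t=cv2.imread('pics/top0.png');K,T=cam('top');p2=ray(K,T,(306.8,187.6),.146)
for c,_ in blobs(t[230:270,280:330],(0,150,120),(4,255,255))+blobs(t[245:270,290:310],(15,120,120),(32,255,255)):print(c)
q=ray(K,T,(300.7,252.7),.113);print(q,ang(q-p2),np.hypot(*(q-p2)[:2]))
go((h[0],h[1],.26),-8.3);go((h[0],h[1],.15),-8.3)
"
```

```text
[(array([19.6,  8.5]), [15, 7, 11, 4, 41])] [(array([19.2, 14.8]), [14, 12, 11, 7, 72])]
[0.41141851 0.07860884 0.113     ] 174.19 0.1764801338373027
[0.40369358 0.07990802 0.113     ] 174.03 0.18429764905067053
handle [0.48729278 0.13613192 0.146     ] [0.58699077 0.06073093 0.146     ]
[20.7 22.7]
[10.5 14.5]
[0.41952476 0.08012582 0.113     ] 174.09 0.16608001708107134
xyz [-1.845  0.576 -0.078] twist [-0.   -0.01  0.04] clk 7.53
xyz [-1.848  0.577  1.755] twist [-0.   -0.01  0.04] clk 7.53
```

Call:
{"name": "jog_arm", "arguments": {"moves": [{"xyz": [-1.84, 0.57, 0], "twist": [0, 0, 0], "grip": -0.1}, {"xyz": [-1.84, 0.57, 0], "twist": [0, 0, 0], "grip": -0.1}, {"xyz": [-1.84, 0.57, 0], "twist": [0, 0, 0], "grip": -0.1}, {"xyz": [-1.84, 0.57, 0], "twist": [0, 0, 0], "grip": -0.1}, {"xyz": [-1.84, 0.57, 0], "twist": [0, 0, 0], "grip": -0.1}]}}

```text
clock: 8.15
position: [0.4886, 0.1365, 0.2541]
ee_rot: [-3.134, 0.218, -0.0]
force: [-0.3, 0.1, 0.2]
width: 0.551
```

```bash
python3 -c "
from h import *
print(arm.observe()['position']);im=arm.get_image('wrist');s=arm.observe();K,T=cam('wrist',s);cv2.imwrite('pics/w6.png',im)
print(proj(K,T,[.4873,.1361,.184]));go((.4873,.1361,.15),-8.3)"
```

```text
[0.48855072 0.13650139 0.25413366]
[326.14590808 220.75365466]
xyz [-0.017  0.01   1.734] twist [-0.    0.    0.03] clk 8.2
```

```bash
python3 -c "
import cv2,numpy as np
im=cv2.imread('pics/w6.png'); v=im.max(2)[205:232,290:370]
m=(v<50).astype(np.uint8); n,_,s,c=cv2.connectedComponentsWithStats(m); print([(c[i]+[290,205],s[i]) for i in range(1,n) if s[i,4]>30])"
```

```text
[(array([330.09016393, 213.07377049]), array([ 22,   0,  28,  25, 244], dtype=int32))]
```

Call:
{"name": "jog_arm", "arguments": {"moves": [{"xyz": [0, 0, 0], "twist": [0, 0, 0], "grip": -0.1}]}}

```text
clock: 8.32
position: [0.488, 0.1365, 0.254]
ee_rot: [-3.134, 0.217, 0.001]
force: [0.9, -0.3, 0.2]
width: 0.549
```

Call:
{"name": "jog_arm", "arguments": {"moves": [{"xyz": [-0.01, 0.01, 0.5], "twist": [0, 0, 0], "grip": -0.1}, {"xyz": [-0.01, 0.01, 1.0], "twist": [0, 0, 0], "grip": -0.1}, {"xyz": [-0.01, 0.01, 1.5], "twist": [0, 0, 0], "grip": -0.1}, {"xyz": [-0.01, 0.01, 1.7], "twist": [0, 0, 0], "grip": -0.1}, {"xyz": [-0.01, 0.01, 1.7], "twist": [0, 0, 0], "grip": -0.1}]}}

```text
clock: 8.95
position: [0.4867, 0.1359, 0.152]
ee_rot: [3.134, -0.217, -0.002]
force: [-0.1, -0.2, 0.5]
width: 0.544
```

Call:
{"name": "jog_arm", "arguments": {"moves": [{"xyz": [0, 0, 0], "twist": [0, 0, 0], "grip": 1}, {"xyz": [0, 0, 0], "twist": [0, 0, 0], "grip": 1}, {"xyz": [0, 0, 0], "twist": [0, 0, 0], "grip": 1}, {"xyz": [0, 0, 0], "twist": [0, 0, 0], "grip": 1}, {"xyz": [0, 0, 0], "twist": [0, 0, 0], "grip": 1}], "force": 30}}

```text
clock: 9.57
position: [0.4875, 0.1368, 0.1529]
ee_rot: [-3.133, 0.216, -0.003]
force: [2.1, 5.1, 2.6]
width: 0.231
```

```bash
python3 -c "
from h import *
s=arm.observe();print(s['position'],s['ee_rot'],s['force'],s['width']*92)
p=np.array([.587,.0607]);q=s['position'][:2]
R0=R.from_rotvec(s['ee_rot']).as_matrix()
d=q-p;print(np.hypot(*d),np.degrees(np.arctan2(d[1],d[0])))
for k in (6,12,18,24,31.25):
  a=np.radians(k);e=np.array([np.cos(a)*d[0]-np.sin(a)*d[1],np.sin(a)*d[0]+np.cos(a)*d[1]])
  print(k,(R0.T@[*(p+e-q),0]/.06).round(3),(p+e).round(4))"
```

```text
[0.48746284 0.13680979 0.15290249] [-3.13271686e+00  2.16130164e-01 -2.54387600e-03] [2.11823258 5.13357783 2.57564468] 21.21023709548181
0.12530102216307884 142.59713555791865
6 [-0.098  0.196 -0.   ] [0.4801 0.126 ]
12 [-0.174  0.4   -0.001] [0.4738 0.1145]
18 [-0.229  0.612 -0.001] [0.4688 0.1023]
24 [-0.261  0.828 -0.002] [0.4651 0.0897]
31.25 [-0.27   1.092 -0.002] [0.4624 0.0741]
```

Call:
{"name": "jog_arm", "arguments": {"moves": [{"xyz": [-0.1, 0.2, 0], "twist": [0, 0, 0], "grip": 1}, {"xyz": [-0.17, 0.4, 0], "twist": [0, 0, 0], "grip": 1}, {"xyz": [-0.23, 0.61, 0], "twist": [0, 0, 0], "grip": 1}, {"xyz": [-0.26, 0.83, 0], "twist": [0, 0, 0], "grip": 1}, {"xyz": [-0.27, 1.1, 0], "twist": [0, 0, 0], "grip": 1}]}}

```text
clock: 10.2
position: [0.4622, 0.074, 0.1529]
ee_rot: [-3.132, 0.214, -0.003]
force: [4.3, 8.2, -0.2]
width: 0.232
```

Call:
{"name": "jog_arm", "arguments": {"moves": [{"xyz": [0, 0, 0], "twist": [0, 0, 0], "grip": 1}, {"xyz": [0, 0, 0], "twist": [0, 0, 0], "grip": 1}, {"xyz": [0, 0, 0], "twist": [0, 0, 0], "grip": 1}, {"xyz": [0, 0, 0], "twist": [0, 0, 0], "grip": 1}]}}

```text
clock: 10.7
position: [0.4623, 0.0744, 0.1529]
ee_rot: [-3.132, 0.215, -0.002]
force: [2.1, 7.1, 4.2]
width: 0.231
```

```bash
python3 -c "
from h import *
s=arm.observe();print(s['position'],s['ee_rot'],s['force'],s['width']*92,np.abs(s['dq']).max())
d=s['position'][:2]-[.587,.0607];print(np.hypot(*d),np.degrees(np.arctan2(d[1],d[0])))
si=arm.get_image('side');t=arm.get_image('top');w=arm.get_image('wrist');K,T=cam('wrist')
cv2.imwrite('pics/w7.png',w);cv2.imwrite('pics/s7.png',si);cv2.imwrite('pics/t7.png',t)
f=lambda im,f:cv2.resize(im,None,fx=f,fy=f,interpolation=cv2.INTER_CUBIC)
a=f(si[165:225,250:340],4.4);b=f(t[170:265,250:350],4);H=380
pad=lambda x:cv2.copyMakeBorder(x,0,H-x.shape[0],0,0,0)
cv2.imwrite('pics/m7.png',np.hstack([pad(a),pad(b)]))
print(a.shape,b.shape)
K,T=cam('side');K2,T2=cam('top')
for r,ag in((.15,174.15),(.15,170),(.15,178)):
  P=np.array([.5865,.0615,0])+r*np.array([np.cos(np.radians(ag)),np.sin(np.radians(ag)),0])+[0,0,.118];print(ag,proj(K,T,P),proj(K2,T2,P))
"
```

```text
[0.46229981 0.07438729 0.15286432] [-3.13239962e+00  2.15334641e-01 -2.40091944e-03] [2.13328589 7.12616904 4.15263599] 21.250145344399584 0.0019316202758801922
0.1254491140976207 173.7361982477679
(264, 396, 3) (380, 400, 3)
174.15 [272.93522949 193.96401   ] [301.91566029 245.82906167]
170 [273.47330925 191.88738322] [297.72968947 245.28142746]
178 [272.65790935 195.92084958] [305.82520882 246.06368572]
```

View pics/m7.png

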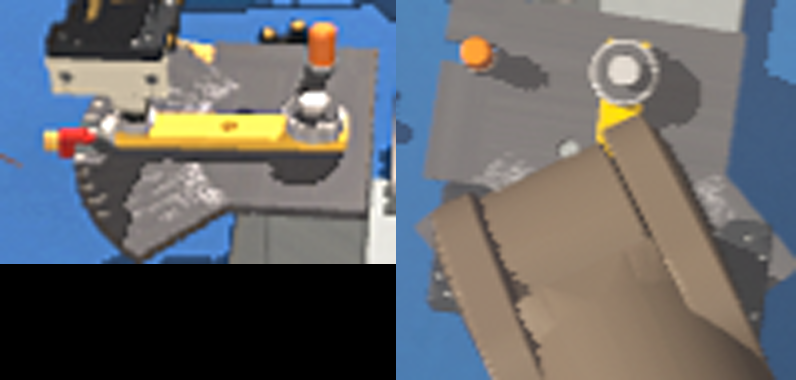

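```bash
python3 -c "
from h import *
ang=lambda d:np.degrees(np.arctan2(d[1],d[0])).round(2)
K,T=cam('side');c=lambda u,v:(250+u/4.4,165+v/4.4)
hub=ray(K,T,c(313,100),.146);bore=ray(K,T,c(229,126),.122)
im=cv2.imread('pics/s7.png')[165:225,250:340]
for o,s in blobs(im,(0,150,100),(6,255,255),6)+blobs(im,(15,120,120),(24,255,255),6)[:1]: q=ray(K,T,o+[250,165],.112);print(o,s,q,ang(q-hub),np.hypot(*(q-hub)[:2]))
print('hub',hub,'bore',ang(bore-hub),np.hypot(*(bore-hub)[:2]))
s=arm.observe();print(s['clock'],s['position'],s['force'])
for P in ([.5865,.0612,.146],):
  for r,z in((.06,.122),(.17,.113)): a=np.radians(174.15);print(proj(K,T,[P[0]+r*np.cos(a),P[1]+r*np.sin(a),z]))
print(c(229,126))
"
```

```text
[16.8 31.3] [14, 29, 8, 6, 26] [0.41802186 0.0742998  0.112     ] 174.73 0.1675375085026058
[20.5  1.5] [20, 0, 2, 4, 8] [0.42588896 0.24495038 0.112     ] 130.51 0.24470414105133026
hub [0.58485098 0.05890955 0.146     ] bore 173.09 0.0585398091189243
10.85 [0.46231886 0.07441405 0.1528519 ] [1.18678748 7.37851675 3.61581621]
[302.05064507 193.37298845]
[266.60496419 195.2337834 ]
(302.04545454545456, 193.63636363636363)
```

Call:
{"name": "jog_arm", "arguments": {"moves": [{"xyz": [0, 0.02, 0], "twist": [0, 0, 0], "grip": 1}, {"xyz": [0, 0.02, 0], "twist": [0, 0, 0], "grip": 1}, {"xyz": [0, 0.02, 0], "twist": [0, 0, 0], "grip": 1}, {"xyz": [0, 0.02, 0], "twist": [0, 0, 0], "grip": 1}, {"xyz": [0, 0.02, 0], "twist": [0, 0, 0], "grip": 1}]}}

```text
clock: 11.48
position: [0.4622, 0.0733, 0.1529]
ee_rot: [-3.132, 0.215, -0.002]
force: [2.8, 7.8, 2.9]
width: 0.23
```

Call:
{"name": "jog_arm", "arguments": {"moves": [{"xyz": [0, 0, 0], "twist": [0, 0, 0], "grip": 1}, {"xyz": [0, 0, 0], "twist": [0, 0, 0], "grip": 1}, {"xyz": [0, 0, 0], "twist": [0, 0, 0], "grip": 1}, {"xyz": [0, 0, 0], "twist": [0, 0, 0], "grip": 1}, {"xyz": [0, 0, 0], "twist": [0, 0, 0], "grip": 1}]}}

```text
clock: 12.1
position: [0.4622, 0.0732, 0.1528]
ee_rot: [-3.132, 0.215, -0.002]
force: [2.5, 8.1, 3.3]
width: 0.23
```

Call:
{"name": "jog_arm", "arguments": {"moves": [{"xyz": [0, 0, 0], "twist": [0, 0, 0], "grip": 1}, {"xyz": [0, 0, 0], "twist": [0, 0, 0], "grip": 1}, {"xyz": [0, 0, 0], "twist": [0, 0, 0], "grip": 1}, {"xyz": [0, 0, 0], "twist": [0, 0, 0], "grip": 1}, {"xyz": [0, 0, 0], "twist": [0, 0, 0], "grip": 1}]}}

```text
clock: 12.72
position: [0.4622, 0.0733, 0.1529]
ee_rot: [-3.132, 0.215, -0.003]
force: [1.6, 7.5, 3.3]
width: 0.234
```

Call:
{"name": "jog_arm", "arguments": {"moves": [{"xyz": [0, 0, 0], "twist": [0, 0, 0], "grip": 1}, {"xyz": [0, 0, 0], "twist": [0, 0, 0], "grip": 1}, {"xyz": [0, 0, 0], "twist": [0, 0, 0], "grip": 1}, {"xyz": [0, 0, 0], "twist": [0, 0, 0], "grip": 1}, {"xyz": [0, 0, 0], "twist": [0, 0, 0], "grip": 1}]}}

```text
clock: 13.35
position: [0.4622, 0.0732, 0.1528]
ee_rot: [-3.132, 0.215, -0.002]
force: [1.3, 6.7, 3.1]
width: 0.229
```

Call:
{"name": "jog_arm", "arguments": {"moves": [{"xyz": [0, 0, 0], "twist": [0, 0, 0], "grip": 1}, {"xyz": [0, 0, 0], "twist": [0, 0, 0], "grip": 1}, {"xyz": [0, 0, 0], "twist": [0, 0, 0], "grip": 1}, {"xyz": [0, 0, 0], "twist": [0, 0, 0], "grip": 1}, {"xyz": [0, 0, 0], "twist": [0, 0, 0], "grip": 1}]}}

```text
clock: 13.98
position: [0.4622, 0.0733, 0.1529]
ee_rot: [-3.132, 0.215, -0.003]
force: [1.8, 6.7, 2.7]
width: 0.231
```

```bash
python3 -c "
from h import *
s=arm.observe();d=s['position'][:2]-[.587,.0607];print(s['clock'],s['force'],s['width']*92,np.hypot(*d),np.degrees(np.arctan2(d[1],d[0])),np.abs(s['dq']).max())
print(arm.sign_off())"
```

```text
13.975 [1.81548067 6.66659781 2.6851982 ] 21.25062311172054 0.12542819764229096 174.2454318670429 0.002197153372916508
the job is handed in; nothing more can be done
None
```

I drew the lock pin, parked it in the notch and let go of it. I then swung the lever to the red index and handed the job in at 14 s while still holding it. No verdict was reported.

- **Pin:** the wrist picture taken after release showed it upright in the notch. The last side and top pictures, taken with the lever at the index, still showed it there. I did not measure its height or tilt.
- **Lever:** it stood at about 174.2° by the gripper's position, against 174.0 to 174.7° measured for the index in three views (tolerance 3.5°). The side view put the lever about 0.6° lower than the gripper's position did. I then moved it 0.5° closer and did not look again.
- **Hold:** I held it for over 2.5 s after that, at rest, with about 7 N on the wrist.
- **Index and loose parts:** I never moved against either. I did not re-measure the loose parts at the end. The index measured in the same place in the last side picture.

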